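# Close the length gauge on a tensile specimen

### The job

Lay the longer of the two steel tensile specimens lengthwise in the channel of the length gauge, setting it down rather than dropping it. Then slide the gauge's stop along its track by the black grip until the specimen is held between the stop and the fixed anvil with no play, and let go. Leave the shorter specimen where it lies.

Things in the scene. Friction and masses are not known exactly. Their poses are not given: they have to be found in the camera images.
- gauge: Length gauge, fixed: aluminium bed 64 wide (its x) by 260 long (its y), open channel along y, fixed steel anvil at the +y end, sliding stop at the other. Origin: centre of the underside, on the worktop; z up. Channel floor 12 mm above the worktop; two low rails, 26 mm apart at the floor and leaning outwards to 32 mm, end 20 mm above the worktop. End plate at -y, 28 mm high.
- anvil_face (a point): Middle of the anvil face, which looks to the gauge's -y, at gauge y = +105 mm and 27 mm above the worktop. The anvil block is 60 wide and 24 long, its top (with two screw heads) 51 mm above the worktop.
- stop (a joint): Position of the sliding stop along the gauge's +y, in m: 0 is wide open, it grows towards the anvil, up to 0.12. The stop's face stands at gauge y = -0.082 + value, so the space between stop and anvil is 0.187 - value. It moves against about 3 N of friction and stays where it is left.
- stop_grip (a point): Centre of the stop's black upright grip, 72 mm above the worktop. The grip is 14 mm thick along the gauge's y, 40 mm wide along its x, and rises from the steel carriage (56 x 36 mm, top 45 mm above the worktop) to 93 mm above the worktop. The stop's face lies 18 mm from this point towards the anvil.
- long_specimen: Longer steel tensile specimen, loose, about 0.25 to 0.5 kg: a flat dog-bone bar 110 long (its y), 20 wide (its x), 26 high. Each end is 28 mm long; the waist between is 12 mm wide (4 mm blends at the shoulders) and 54 mm long, full height. Origin at its centre, 13 mm above what it lies on; both ends alike.
- short_specimen: The shorter steel specimen, loose, to be left alone: the same section, 75 long (its y), 20 wide, 26 high. Origin at its centre.
Things that resemble listed ones, but are neither listed nor needed, are in the scene too. Leave any blue look-alike of the long_specimen alone.

How it is judged:
On the way, in this order (a step that is already met when the one before it is completed fails the run):
1. the longer specimen lies in the gauge's channel, with the stop still clear of closing on it (z of long_specimen in the frame of gauge between 0.022 and 0.028 m and x of long_specimen in the frame of gauge between -0.006 and 0.006 m and angle between the y axis of long_specimen and the y axis of gauge, either way round below 0.09 rad and value of joint stop below 0.072 m), for 0.2 s.
2. the specimen is held between stop and anvil (z of long_specimen in the frame of gauge between 0.022 and 0.028 m and x of long_specimen in the frame of gauge between -0.006 and 0.006 m and angle between the y axis of long_specimen and the y axis of gauge, either way round below 0.09 rad and y of long_specimen in the frame of gauge above 0.0465 m and value of joint stop between 0.0735 and 0.0805 m), for 0.2 s.
At the end, for the whole second after the job is handed in: The longer specimen lies flat in the channel (within 6 mm of its middle, 0.09 rad of its direction), one end within 3.5 mm of the anvil, the stop closed to within 3.5 mm of the specimen length; all at rest; the shorter specimen within 30 mm of its start (all of step 2 and linear speed of long_specimen below 0.01 m/s and velocity of joint stop between -0.005 and 0.005 m/s and distance of short_specimen from where it was at the start of the episode below 0.03 m); the robot touches nothing.
It fails at once if the longer specimen is dropped or thrown (over 0.8 m/s while the fingers do not touch it) (linear speed of long_specimen above 0.8 m/s and contact force between long_specimen and the fingers below 0.01 N).
It fails at once if the shorter specimen is moved by more than 30 mm (distance of short_specimen from where it was at the start of the episode above 0.03 m).
It also fails if it takes over 54 s, if anything falls off the work surface, if the arm or the gripper's body presses on something with over 40 N, if the wrist force passes 120 N, or if a joint passes its speed limit or range.

### The arm

A 6-joint arm with a two-finger parallel gripper is mounted at the origin on a cart in front of the work surface, level with it; the furniture and walls round the work are solid. World frame = base frame: x ahead of the robot, y to its left, z up, the work surface at z = 0. Lengths are in m, angles in rad, forces in N, time in s.
With the tool pointing down it reaches from about 0.4 to 0.825 m from the base axis. Payload 7 kg.
Tool frame: the origin (TCP) lies at the very end of the fingers, on their centre line; the grasp point (between the pads) lies 19 mm behind it; z points along the fingers, y is the line along which they close (so a half turn about z gives the same grasp; the last joint's range is limited). The gripper opens to 88 mm and grips with 3 to 60 N. Pads are 19 mm wide; open, the fingers measure 130 mm over their backs; the gripper's body (78 mm by 193 mm) begins 47 mm behind the grasp point.
Start: joints at [-0.832, 0.359, 0.012, 0, -1.224, -0.288], TCP at [0.294, -0.608, 0.227] pointing down, gripper open.
Joint ranges: [-3.07, 3.07], [-1.43, 2.12], [-1.02, 1.25], [-3.03, 1.67], [-3.05, -0], [-3.03, 3.03]. Speed limits (rad/s): [2.39, 2.39, 3.01, 3.14, 3.14, 3.14].

### API

Orientations are given as [roll, pitch, yaw] about the fixed x, y, z axes, in that order (R = Rz(yaw) Ry(pitch) Rx(roll)).
In Python, from rig import state, get_image, close_job gives the robot as it stands. The module is installed in compiled form; this text tells all that it offers.
- The arm moves only by the tool move_arm, never from a script. Its argument "plan" is a list of rows, each a list of 6 numbers: the shift along the tool's x, y, z in cm, then the turn, a rotation vector about the tool's x, y, z in degrees. In form: [[dx, dy, dz, ax, ay, az], ...]. A call has 1 to 20 rows; each row shifts and turns the commanded pose from where the row before left it, along the tool's axes as they then stand; what a row does not reach is not made up. A row lasts 1/8 s, in which the tool goes at most 62.5 mm and 10.7 degrees, less where a joint would pass 70% of its speed; a pose out of reach is approached as far as the arm can. A call is refused whole if a number of a shift passes 6.25 or a number of a turn 10.7, either way. A call with a gripper value outside its range is refused whole. "fingers" is the opening in per cent of the stroke, from 0 (shut) to 100 (fully open), set as the call begins (left out, the last holds). The fingers move at their own pace and stop on an object; "squeeze" is the grip in N (left out, the last holds). Time passes only in rows, so rows that do not move let the fingers close. It gives the time, the measured TCP pose, the force, the opening and the grip force at its end, in the units of the state.
- state(): the state, without advancing time (a new reading comes with each control period).
- get_image(name): name is "scene" or "top" or "wrist"; returns a dict with "img" (400x640x3 uint8, red, green, blue), "fx", "fy", "cx", "cy" (pixels), "dist_coeffs" ([k1, k2, p1, p2, k3] as OpenCV has them; the pictures are not rectified), "position" and "orientation" of the camera in the world. Camera axes: x right, y down, z forward; pixel columns grow to the right and rows downward; lengths in m; the calibration is good to about 2 mm. A picture is of the moment at which its call begins. There is no depth.
- close_job(): hands the job in; it is judged then, once.
The state is a dict: "t": time; "qpos": joint angles; "joint_vel": joint speeds; "joint_torque": joint torques, N m; "eef_pos": TCP position; "eef_rot": TCP orientation; "wrist_force": force on the tool from outside, world axes, zero at the start; "wrist_torque": the same for the moment, N m; "finger_gap": finger opening in m; "grasp_force": force on a finger pad.
Only numpy, scipy, OpenCV 4.12 (cv2) and the standard library are available. Lean on these libraries where they do the work, as an engineer would, in place of code of your own. Each camera call takes 0.05 s, during which the arm holds its last target. There are 200 camera calls.

## Working session

There is one attempt and no reset: what is moved stays moved. The work goes in short steps, Python scripts to look and compute and a tool call to move; the robot and the scene stay as the last step left them, time stands still between calls to the robot, and variables do not carry over. Pictures are saved under pics/ and viewed, at most 10 in all, crops included, and the job is handed in when it is done.

Besides the shell and the picture viewer there is one more tool, called after "Request:" in YAML: its name, and indented under it one key for each argument. move_arm: Moves the arm, as the interface text tells. Its arguments: {"type":"object","properties":{"plan":{"type":"array"},"fingers":{"type":"number"},"squeeze":{"type":"number"}},"required":["plan"]}

```bash
mkdir -p pics
cat > h.py <<'E'
import numpy as np, cv2
from rig import state, get_image, close_job
from scipy.spatial.transform import Rotation as R
def shot(name,fn):
    d=get_image(name); cv2.imwrite('pics/'+fn,d['img'][:,:,::-1]); 
    np.save('pics/'+fn[:-4]+'.npy',{k:v for k,v in d.items()},allow_pickle=True); return d
def load(fn): return np.load('pics/'+fn+'.npy',allow_pickle=True).item()
def cam(d):
    K=np.array([[d['fx'],0,d['cx']],[0,d['fy'],d['cy']],[0,0,1]],float)
    o=np.array(d['orientation'],float)
    M=o if o.shape==(3,3) else R.from_euler('xyz',o).as_matrix() if o.size==3 else R.from_quat(o).as_matrix()
    return K,np.array(d['dist_coeffs'],float),M,np.array(d['position'],float)
def unproj(d,px,z):
    K,D,M,p=cam(d); u=cv2.undistortPoints(np.array(px,float).reshape(-1,1,2),K,D).reshape(-1,2)
    r=np.c_[u,np.ones(len(u))]@M.T
    zz=np.broadcast_to(z,len(u)); return p+r*((zz-p[2])/r[:,2])[:,None]
def proj(d,P):
    K,D,M,p=cam(d); rv=cv2.Rodrigues(M.T)[0]
    return cv2.projectPoints(np.array(P,float).reshape(-1,1,3),rv,-M.T@p,K,D)[0].reshape(-1,2)
E
python3 - <<'E'
from h import *
s=state(); print(s['t'],s['eef_pos'],s['eef_rot'],s['finger_gap'])
for n in('top','scene'):
    d=shot(n,n+'0.png'); print(n,d['position'],d['orientation'],d['fx'])
E
```

```text
0.0 [ 0.29381977 -0.60714599  0.22562581] [ 3.13992796e+00 -1.81064254e-04 -2.69096957e+00] 0.08760643962148568
top [ 0.47399185 -0.29022963  0.9211908 ] [-2.9634952   0.04185233 -1.55734092] 438.24610804964215
scene [0.22696504 0.29705049 0.54424265] [-2.16777921 -0.01414717 -2.53692796] 371.62042269158917
```

View pics/top0.png

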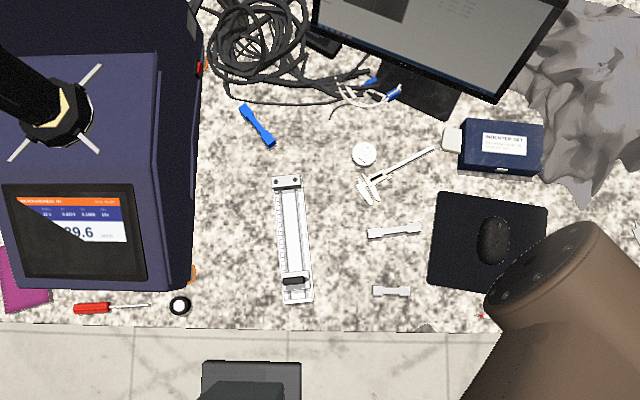

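View pics/scene0.png

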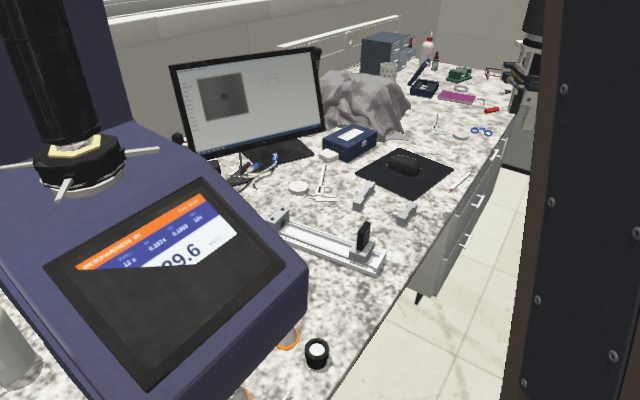

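The top view shows the gauge at about (290,240) with its anvil at (287,182) and grip at (294,281). The long specimen is at (394,231), the short one at (390,291) and the blue look-alike at (257,125). I'll take an enlarged crop to get the corners.

Run:
```python
from h import *
im=cv2.imread('pics/top0.png')[165:315,255:435]
cv2.imwrite('pics/crop0.png',cv2.resize(im,None,fx=4,fy=4,interpolation=cv2.INTER_CUBIC)[:600,:720])
```

```text
(no output)
```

View pics/crop0.png

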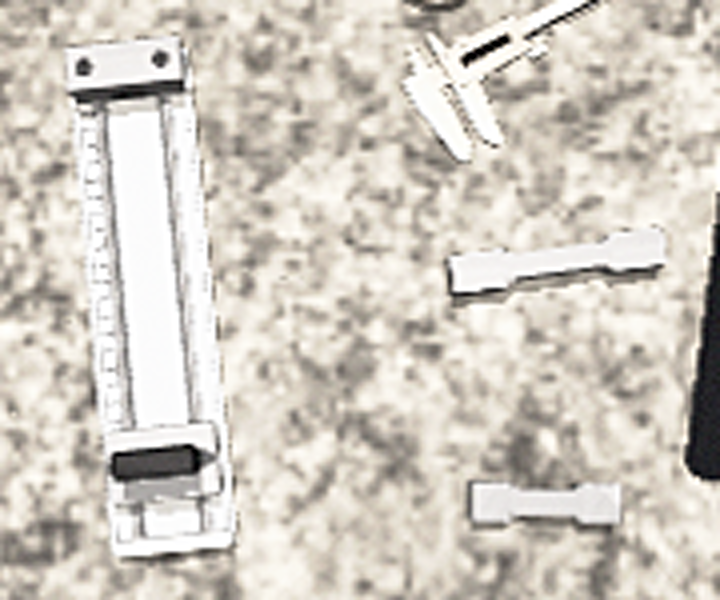

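Run:
```python
from h import *
d=load('top0'); f=lambda p,z:unproj(d,np.array(p)/4+[255,165],z)
L=f([(449,256),(453,291),(663,265),(661,229)],.026)
S=f([(470,484),(471,523),(619,520),(619,484)],.026)
A=f([(67,45),(181,38),(186,86),(73,92)],.051)
E=f([(116,553),(236,546)],.02)
B=f([(78,96),(190,90)],.02)
for n,P in zip('LSAEB',(L,S,A,E,B)): print(n,P.mean(0).round(4),P[:,:2].round(4).tolist())
a=(L[2]+L[3]-L[0]-L[1])[:2]/2; print('long',np.linalg.norm(a),np.degrees(np.arctan2(a[1],a[0])))
g=(A[0]+A[1]-A[2]-A[3])[:2]; print('anvil dir',np.degrees(np.arctan2(g[1],g[0])))
x=A[1]-A[0]+A[2]-A[3]; print('anvil x dir',np.degrees(np.arctan2(x[1],x[0])))
y=A.mean(0)-E.mean(0); print('gauge y',np.degrees(np.arctan2(y[1],y[0])),np.linalg.norm(y[:2]))
s=state();print(R.from_euler('xyz',s['eef_rot']).as_matrix().round(3), s['qpos'])
```

```text
L [ 0.5723 -0.4147  0.026 ] [[0.5741, -0.36], [0.5562, -0.3619], [0.5703, -0.4687], [0.5888, -0.4682]]
S [ 0.4508 -0.4069  0.026 ] [[0.4596, -0.3698], [0.4405, -0.3701], [0.4428, -0.4436], [0.4604, -0.4439]]
A [ 0.6676 -0.1951  0.051 ] [[0.6781, -0.1641], [0.682, -0.2226], [0.6569, -0.2256], [0.6535, -0.168]]
E [ 0.425  -0.2226  0.02  ] [[0.4228, -0.1923], [0.4273, -0.2528]]
B [ 0.6595 -0.1959  0.02  ] [[0.6578, -0.1663], [0.6613, -0.2254]]
long 0.1084134692635762 -82.37039544918672
anvil dir 7.882517626430332
anvil x dir -86.43110608539368
gauge y 6.470880307838128 0.24413805123945978
[[-0.9   -0.436 -0.001]
 [-0.436  0.9    0.001]
 [ 0.     0.002 -1.   ]] [-8.31912715e-01  3.59323587e-01  1.11539332e-02 -3.10800337e-04
 -1.22410927e+00 -2.88110526e-01]
```

Request:
move_arm:
  plan:
    - [-3.7, 0.6, 0, 0, 0, 0]
    - [-3.7, 0.6, 0, 0, 0, 0]
    - [-3.7, 0.6, 0, 0, 0, 0]
    - [-3.7, 0.6, 0, 0, 0, 0]
    - [-3.7, 0.6, 0, 0, 0, 0]
    - [-3.7, 0.6, 0, 0, 0, 0]
    - [-3.7, 0.6, 0, 0, 0, 0]
    - [-3.7, 0.6, 0, 0, 0, 0]
    - [-3.7, 0.6, 0, 0, 0, 0]
    - [0, 0, 0, 0, 0, -9]
    - [0, 0, 0, 0, 0, -9]
    - [0, 0, 0, 0, 0, -9]
    - [0, 0, 0, 0, 0, -9]
    - [0, 0, 0, 0, 0, -9]
    - [0, 0, 0, 0, 0, -9]
    - [0, 0, 0, 0, 0, -9]
    - [0, 0, 0, 0, 0, -9]
    - [0, 0, 0, 0, 0, 0]
  fingers: 60
  squeeze: 30

```text
t: 2.35
eef_pos: [0.5701, -0.4137, 0.2261]
eef_rot: [3.141, 0.001, -1.435]
wrist_force: [-0.2, -0.0, -0.2]
finger_gap: 0.0526
grasp_force: 0.0
```

Run:
```python
from h import *
d=shot('wrist','w1.png'); print(d['position'],d['orientation'],d['fx'])
s=state(); print(s['eef_pos'],s['eef_rot'])
P=unproj(load('top0'),np.array([(449,256),(453,291),(663,265),(661,229)])/4+[255,165],.026); print(proj(d,P).round())
```

```text
[ 0.5804323  -0.48224982  0.38366935] [ 2.87925048e+00 -1.48054950e-03 -3.00643970e+00] 320.984755965318
[ 0.57011039 -0.41376942  0.22615587] [ 3.14101121e+00  4.45714006e-04 -1.43761091e+00]
[[315. 225.]
 [331. 225.]
 [331. 131.]
 [315. 129.]]
```

View pics/w1.png

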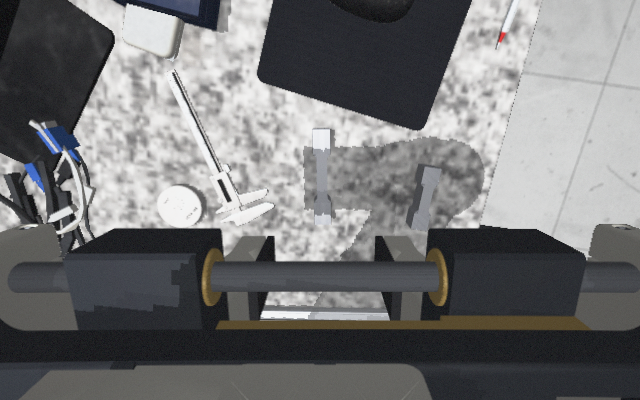

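The wrist view shows the long specimen upright at (322,177), within about 1 px of the prediction, and the short one at (424,195). I'm descending.

Request:
move_arm:
  plan:
    - [0.1, -0.2, 3.8, 0, 0, 0]
    - [0, 0, 3.8, 0, 0, 0]
    - [0, 0, 3.8, 0, 0, 0]
    - [0, 0, 3.8, 0, 0, 0]
    - [0, 0, 3.0, 0, 0, 0]
    - [0, 0, 1.8, 0, 0, 0]
    - [0, 0, 1.0, 0, 0, 0]
    - [0, 0, 0.5, 0, 0, 0]
    - [0, 0, 0, 0, 0, 0]

```text
t: 3.52
eef_pos: [0.5727, -0.4148, 0.0121]
eef_rot: [-3.141, -0.0, -1.434]
wrist_force: [-1.0, 0.9, 0.6]
finger_gap: 0.0528
grasp_force: 0.0
```

Request:
move_arm:
  plan:
    - [0, 0, 0, 0, 0, 0]
    - [0, 0, 0, 0, 0, 0]
    - [0, 0, 0, 0, 0, 0]
    - [0, 0, 0, 0, 0, 0]
    - [0, 0, 0, 0, 0, 0]
    - [0, 0, 0, 0, 0, 0]
    - [0, 0, 0, 0, 0, 0]
    - [0, 0, 0, 0, 0, 0]
  fingers: 0
  squeeze: 40

```text
t: 4.53
eef_pos: [0.5726, -0.4146, 0.0117]
eef_rot: [-3.141, -0.0, -1.434]
wrist_force: [1.0, 0.5, 1.1]
finger_gap: 0.0119
grasp_force: 40.0
```

Request:
move_arm:
  plan:
    - [0, 0, -1.0, 0, 0, 0]
    - [0, 0, -2.5, 0, 0, 0]
    - [0, 0, -3.5, 0, 0, 0]
    - [0, 0, -3.0, 0, 0, 0]
    - [0, 0, -3.0, 0, 0, 0]
    - [-3.4, -0.9, 0, 0, 0, 0]
    - [-3.4, -0.9, 0, 0, 0, 0]
    - [-3.4, -0.9, 0, 0, 0, 0]
    - [-3.4, -0.9, 0, 0, 0, 0]
    - [-3.4, -0.8, 0, 0, 0, 0]
    - [-3.4, -0.8, 0, 0, 0, 0]

```text
t: 5.9
eef_pos: [0.5953, -0.2042, 0.1415]
eef_rot: [3.14, 0.001, -1.434]
wrist_force: [0.3, -1.0, -3.0]
finger_gap: 0.0118
grasp_force: 40.0
```

Request:
move_arm:
  plan:
    - [0, 0, 0, 0, 0, 9.1]
    - [0, 0, 0, 0, 0, 9.1]
    - [0, 0, 0, 0, 0, 9.1]
    - [0, 0, 0, 0, 0, 9.1]
    - [0, 0, 0, 0, 0, 9.1]
    - [0, 0, 0, 0, 0, 9.1]
    - [0, 0, 0, 0, 0, 9.1]
    - [0, 0, 0, 0, 0, 9.1]
    - [0, 0, 0, 0, 0, 9.1]
    - [0, 0, 0, 0, 0, 9.1]
    - [0, 0, 0, 0, 0, 0]
    - [0, 0, 0, 0, 0, 0]

```text
t: 7.4
eef_pos: [0.5958, -0.2054, 0.1415]
eef_rot: [3.141, -0.0, -3.019]
wrist_force: [-0.2, 0.7, -3.3]
finger_gap: 0.0114
grasp_force: 40.0
```

Run:
```python
from h import *
d=shot('wrist','w2.png'); s=state(); print(s['eef_pos'],s['eef_rot'],s['finger_gap'],s['qpos'][5])
```

```text
[ 0.59584413 -0.20538948  0.14152402] [ 3.14145545e+00 -4.04638629e-04 -3.01960485e+00] 0.011560723246827106 -1.4259917640441206
```

View pics/w2.png

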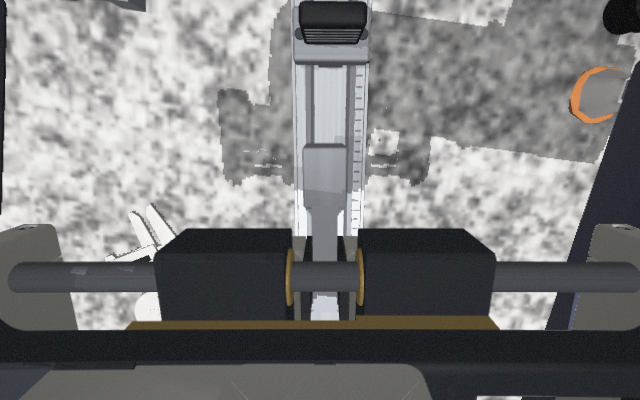

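The bar is held straight above the channel: its far end is at (324,150), the channel is around x 307–348, and the grip is at (333,22). I'll enlarge this to align laterally.

Run:
```python
from h import *
im=cv2.imread('pics/w2.png')[0:235,275:385]
big=cv2.resize(im,(770,587*1),interpolation=cv2.INTER_CUBIC) # x7, y2.5
cv2.imwrite('pics/crop2.png',big)
```

```text
(no output)
```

View pics/crop2.png

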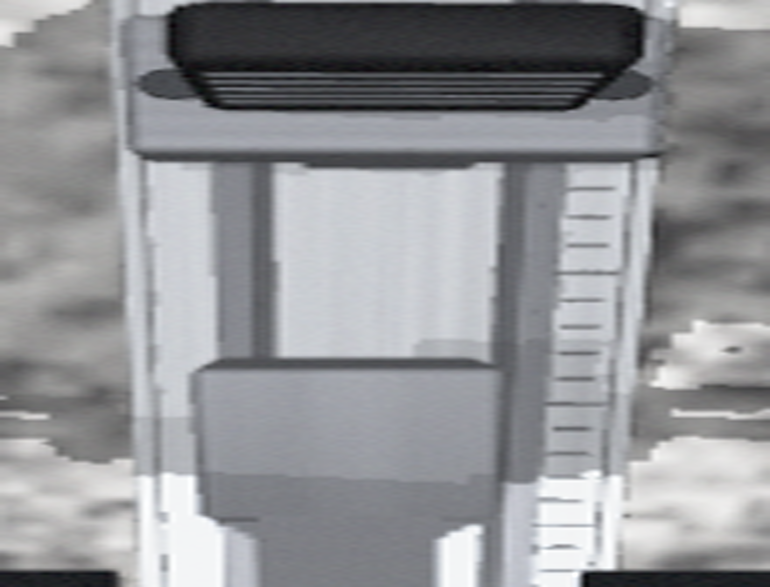

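Run:
```python
from h import *
d=load('w2'); f=lambda p,z:unproj(d,np.array(p)/[7,587/235]+[275,0],z)
p0=np.array([0.59584,-0.20539]); a=-3.0196+np.pi
u=np.array([np.cos(a),np.sin(a)]); v=np.array([-u[1],u[0]])
def show(n,P): q=P[:,:2]-p0; print(n,np.c_[q@u,q@v].round(4).tolist())
show('floor far, near',f([(272,170),(502,170),(276,340),(494,340)],.012))
show('carriage',f([(133,152),(662,152)],.045))
show('bar',f([(203,372),(498,372),(203,505),(498,505)],.1557))
A=unproj(load('top0'),np.array([(67,45),(181,38),(186,86),(73,92)])/4+[255,165],.051); show('anvil',A)
```

```text
floor far, near [[-0.1082, -0.0085], [-0.1082, 0.0188], [-0.0529, -0.0084], [-0.0529, 0.0189]]
carriage [[-0.1085, -0.022], [-0.1085, 0.0333]]
bar [[-0.0551, -0.0089], [-0.0551, 0.0098], [-0.0307, -0.0093], [-0.0307, 0.0102]]
anvil [[0.0867, 0.031], [0.0834, -0.0275], [0.0582, -0.0275], [0.0618, 0.0301]]
```

Request:
move_arm:
  plan:
    - [0.3, 0.4, 2.5, 0, 0, 0]
    - [0, 0, 3.0, 0, 0, 0]
    - [0, 0, 2.5, 0, 0, 0]
    - [0, 0, 1.5, 0, 0, 0]
    - [0, 0, 0.8, 0, 0, 0]
    - [0, 0, 0, 0, 0, 0]
    - [0, 0, 0, 0, 0, 0]

```text
t: 8.32
eef_pos: [0.5934, -0.2019, 0.0395]
eef_rot: [-3.141, 0.001, -3.022]
wrist_force: [-0.0, 0.7, -3.6]
finger_gap: 0.0117
grasp_force: 40.0
```

Run:
```python
from h import *
d=shot('wrist','w3.png'); s=state(); print(s['eef_pos'],s['eef_rot'],s['finger_gap'],s['wrist_force'])
im=cv2.imread('pics/w3.png')[0:235,255:395]
cv2.imwrite('pics/crop3.png',cv2.resize(im,(770,587),interpolation=cv2.INTER_CUBIC)) # x5.5
```

```text
[ 0.59333901 -0.20187511  0.03954145] [-3.14121504e+00  1.54177191e-03 -3.02205858e+00] 0.012354829811882205 [-0.04732801  0.07174547 -3.67310793]
```

View pics/crop3.png

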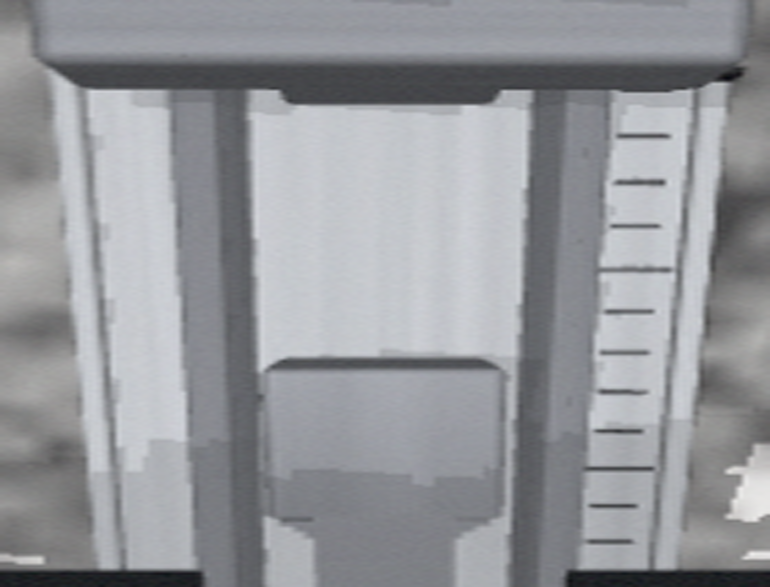

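The bar is just above the rails. It spans crop x 267–503 and the floor spans 258–521, so it is within 1 mm of centre. I'm setting it down.

Request:
move_arm:
  plan:
    - [0, 0.1, 0.5, 0, 0, 0]
    - [0, 0, 0.4, 0, 0, 0]
    - [0, 0, 0.3, 0, 0, 0]
    - [0, 0, 0.2, 0, 0, 0]
    - [0, 0, 0.1, 0, 0, 0]
    - [0, 0, 0, 0, 0, 0]
    - [0, 0, 0, 0, 0, 0]

```text
t: 9.25
eef_pos: [0.5926, -0.2008, 0.0236]
eef_rot: [-3.142, 0.0, -3.022]
wrist_force: [-1.2, 0.8, -2.2]
finger_gap: 0.0112
grasp_force: 40.0
```

Request:
move_arm:
  plan:
    - [0, 0, 0.05, 0, 0, 0]
    - [0, 0, 0, 0, 0, 0]

```text
t: 9.5
eef_pos: [0.5926, -0.2009, 0.0236]
eef_rot: [-3.141, 0.0, -3.022]
wrist_force: [-2.5, 1.2, 4.9]
finger_gap: 0.0118
grasp_force: 40.0
```

Request:
move_arm:
  plan:
    - [0, 0, 0, 0, 0, 0]
    - [0, 0, 0, 0, 0, 0]
    - [0, 0, 0, 0, 0, 0]
    - [0, 0, 0, 0, 0, 0]
    - [0, 0, -1, 0, 0, 0]
    - [0, 0, -2, 0, 0, 0]
    - [0, 0, -3, 0, 0, 0]
    - [0, 0, -4, 0, 0, 0]
    - [0, 0, -4, 0, 0, 0]
    - [0, 0, 0, 0, 0, 0]
  fingers: 45

```text
t: 10.75
eef_pos: [0.5948, -0.2012, 0.1679]
eef_rot: [-3.14, 0.007, -3.022]
wrist_force: [0.8, -0.2, -0.9]
finger_gap: 0.0394
grasp_force: 0.0
```

Run:
```python
from h import *
d=load('w3'); 
p0=np.array([0.59584,-0.20539]); a=-3.0196+np.pi
u=np.array([np.cos(a),np.sin(a)]); v=np.array([-u[1],u[0]])
def show(n,P): q=P[:,:2]-p0; print(n,np.c_[q@u,q@v].round(4).tolist())
show('carriage w3',unproj(d,np.array([(45,62),(740,62)])/[5.5,587/235]+[255,0],.045))
show('carr bottom edge w3',unproj(d,np.array([(290,102),(490,102)])/[5.5,587/235]+[255,0],.014))
t=load('top0'); f=lambda p,z:unproj(t,np.array(p)/4+[255,165],z)
show('grip top face',f([(112,455),(195,447)],.093)); show('carriage top img',f([(108,434),(214,424)],.045))
show('anvilface bottom',f([(106,101),(165,97)],.012))
show('bar placed',np.array([[.5926,-.2009,0]]))
show('now',np.array([state()['eef_pos']]))
d=shot('top','top2.png'); im=d['img'][165:315,235:355,::-1]
cv2.imwrite('pics/c4.png',cv2.resize(im,None,fx=4,fy=4,interpolation=cv2.INTER_CUBIC))
```

```text
carriage w3 [[-0.1085, -0.0218], [-0.1083, 0.0319]]
carr bottom edge w3 [[-0.1088, -0.0044], [-0.1087, 0.0145]]
grip top face [[-0.1222, 0.0231], [-0.1227, -0.0159]]
carriage top img [[-0.1112, 0.0295], [-0.112, -0.0233]]
anvilface bottom [[0.0635, 0.0175], [0.062, -0.0139]]
bar placed [[-0.0027, 0.0049]]
now [[-0.0006, 0.0043]]
```

View pics/c4.png

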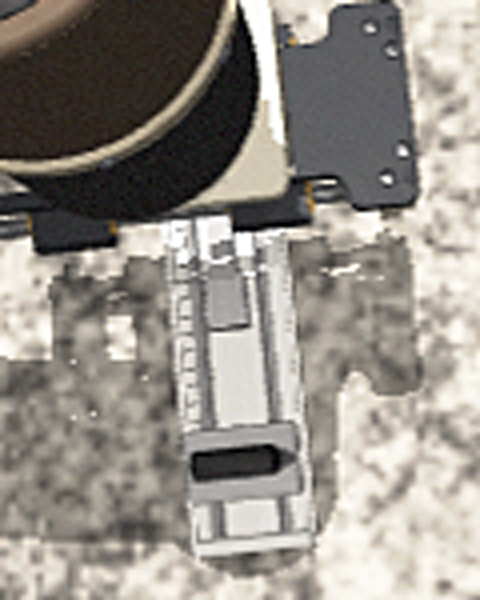

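The bar lies in the channel, its lower end at crop (228,325), and the grip is at (240,462). Next I go to the grip and turn the tool 90°.

Request:
move_arm:
  plan:
    - [3.2, 0, 0, 0, 0, 0]
    - [3.2, 0, 0, 0, 0, 0]
    - [3.2, 0, 0, 0, 0, 0]
    - [3.2, 0.1, 0, 0, 0, 0]
    - [0, 0, 0, 0, 0, -9]
    - [0, 0, 0, 0, 0, -9]
    - [0, 0, 0, 0, 0, -9]
    - [0, 0, 0, 0, 0, -9]
    - [0, 0, 0, 0, 0, -9]
    - [0, 0, 0, 0, 0, -9]
    - [0, 0, 0, 0, 0, -9]
    - [0, 0, 0, 0, 0, -9]
    - [0, 0, 0, 0, 0, -9]
    - [0, 0, 0, 0, 0, -9]
    - [0, 0, 0, 0, 0, 0]
    - [0, 0, 0, 0, 0, 0]
  fingers: 70

```text
t: 12.8
eef_pos: [0.465, -0.215, 0.1627]
eef_rot: [3.141, 0.0, -1.455]
wrist_force: [-0.6, -0.0, -0.3]
finger_gap: 0.0612
grasp_force: 0.0
```

Run:
```python
from h import *
p0=np.array([0.59584,-0.20539]); a=-3.0196+np.pi
u=np.array([np.cos(a),np.sin(a)]); v=np.array([-u[1],u[0]])
d=shot('wrist','w5.png'); s=state(); q=s['eef_pos'][:2]-p0; print(q@u,q@v,s['eef_pos'],s['eef_rot'],s['finger_gap'])
```

```text
-0.13092359585867777 0.00638123493386193 [ 0.46511288 -0.21498832  0.1628118 ] [ 3.14107365e+00  1.56196627e-04 -1.45446654e+00] 0.06137923324825443
```

View pics/w5.png

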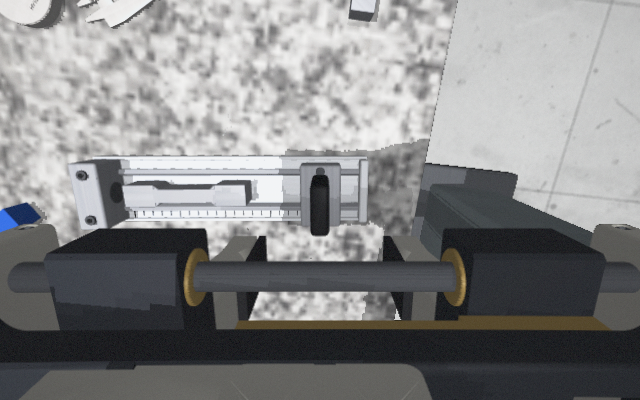

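The wrist view shows the bar flat in the channel at (188,193), with a small gap to the anvil. The grip is at (319,205), in line with the fingers, so I descend and grip it.

Request:
move_arm:
  plan:
    - [0.1, -0.3, 2.5, 0, 0, 0]
    - [0, 0, 3.0, 0, 0, 0]
    - [0, 0, 2.5, 0, 0, 0]
    - [0, 0, 1.5, 0, 0, 0]
    - [0, 0, 0.8, 0, 0, 0]
    - [0, 0, 0, 0, 0, 0]

```text
t: 13.6
eef_pos: [0.4685, -0.2157, 0.06]
eef_rot: [3.141, -0.0, -1.452]
wrist_force: [0.0, -0.2, 1.2]
finger_gap: 0.0615
grasp_force: 0.0
```

Request:
move_arm:
  plan:
    - [0, 0, 0, 0, 0, 0]
    - [0, 0, 0, 0, 0, 0]
    - [0, 0, 0, 0, 0, 0]
    - [0, 0, 0, 0, 0, 0]
    - [0, 0, 0, 0, 0, 0]
    - [0, 0, 0, 0, 0, 0]
    - [0, 0, 0, 0, 0, 0]
    - [0, 0, 0, 0, 0, 0]
  fingers: 0
  squeeze: 20

```text
t: 14.6
eef_pos: [0.4686, -0.2157, 0.0601]
eef_rot: [-3.141, -0.0, -1.452]
wrist_force: [0.3, 0.5, 0.3]
finger_gap: 0.0137
grasp_force: 20.0
```

Request:
move_arm:
  plan:
    - [0, -0.3, 0, 0, 0, 0]
    - [0, -0.5, 0, 0, 0, 0]
    - [0, -0.5, 0, 0, 0, 0]
    - [0, -0.5, 0, 0, 0, 0]
    - [0, -0.5, 0, 0, 0, 0]
    - [0, -0.5, 0, 0, 0, 0]
    - [0, -0.5, 0, 0, 0, 0]
    - [0, -0.5, 0, 0, 0, 0]
    - [0, -0.4, 0, 0, 0, 0]
    - [0, -0.3, 0, 0, 0, 0]
    - [0, -0.3, 0, 0, 0, 0]
    - [0, -0.2, 0, 0, 0, 0]
    - [0, -0.2, 0, 0, 0, 0]
    - [0, -0.2, 0, 0, 0, 0]
    - [0, -0.2, 0, 0, 0, 0]
    - [0, 0, 0, 0, 0, 0]
    - [0, 0, 0, 0, 0, 0]

```text
t: 16.73
eef_pos: [0.5238, -0.2091, 0.0601]
eef_rot: [3.141, -0.0, -1.452]
wrist_force: [-4.1, -1.1, 5.2]
finger_gap: 0.0138
grasp_force: 20.0
```

Request:
move_arm:
  plan:
    - [0, -0.1, 0, 0, 0, 0]
    - [0, -0.1, 0, 0, 0, 0]
    - [0, -0.1, 0, 0, 0, 0]
    - [0, -0.1, 0, 0, 0, 0]
    - [0, 0, 0, 0, 0, 0]

```text
t: 17.35
eef_pos: [0.5277, -0.2087, 0.0601]
eef_rot: [3.141, -0.0, -1.452]
wrist_force: [-6.0, -1.2, 5.4]
finger_gap: 0.0138
grasp_force: 20.0
```

Request:
move_arm:
  plan:
    - [0, -0.1, 0, 0, 0, 0]
    - [0, -0.1, 0, 0, 0, 0]
    - [0, 0, 0, 0, 0, 0]

```text
t: 17.73
eef_pos: [0.5297, -0.2084, 0.0601]
eef_rot: [3.141, -0.0, -1.452]
wrist_force: [-5.1, -1.5, 7.1]
finger_gap: 0.0139
grasp_force: 20.0
```

Request:
move_arm:
  plan:
    - [0, -0.1, 0, 0, 0, 0]
    - [0, -0.1, 0, 0, 0, 0]
    - [0, 0, 0, 0, 0, 0]

```text
t: 18.1
eef_pos: [0.5312, -0.2082, 0.0601]
eef_rot: [3.14, 0.0, -1.452]
wrist_force: [-5.9, 0.1, 7.5]
finger_gap: 0.0139
grasp_force: 20.0
```

Request:
move_arm:
  plan:
    - [0, -0.1, 0, 0, 0, 0]
    - [0, -0.1, 0, 0, 0, 0]
    - [0, 0, 0, 0, 0, 0]

```text
t: 18.48
eef_pos: [0.5312, -0.2082, 0.0601]
eef_rot: [3.137, 0.0, -1.452]
wrist_force: [-13.8, -1.0, 12.4]
finger_gap: 0.014
grasp_force: 20.0
```

Request:
move_arm:
  plan:
    - [0, -0.1, 0, 0, 0, 0]
    - [0, -0.1, 0, 0, 0, 0]
    - [0, 0, 0, 0, 0, 0]

```text
t: 18.85
eef_pos: [0.5312, -0.2082, 0.06]
eef_rot: [3.133, 0.001, -1.452]
wrist_force: [-18.4, -1.4, 18.4]
finger_gap: 0.0139
grasp_force: 20.0
```

It is hard against the anvil: the force is rising and the stop no longer moves. I'm relaxing the command and letting go.

Request:
move_arm:
  plan:
    - [0, 0.2, 0, 0, 0, 0]
    - [0, 0.2, 0, 0, 0, 0]
    - [0, 0, 0, 0, 0, 0]
    - [0, 0, 0, 0, 0, 0]

```text
t: 19.35
eef_pos: [0.5312, -0.2082, 0.0601]
eef_rot: [3.14, 0.0, -1.452]
wrist_force: [-6.2, -1.0, 7.6]
finger_gap: 0.0138
grasp_force: 20.0
```

Request:
move_arm:
  plan:
    - [0, 0, 0, 0, 0, 0]
    - [0, 0, 0, 0, 0, 0]
    - [0, 0, 0, 0, 0, 0]
    - [0, 0, 0, 0, 0, 0]
    - [0, 0, 0, 0, 0, 0]
    - [0, 0, -1, 0, 0, 0]
    - [0, 0, -2, 0, 0, 0]
    - [0, 0, -3, 0, 0, 0]
    - [0, 0, -4, 0, 0, 0]
    - [4, 0, 0, 0, 0, 0]
    - [4, 0, 0, 0, 0, 0]
    - [4, 0, 0, 0, 0, 0]
    - [0, 0, 0, 0, 0, 0]
    - [0, 0, 0, 0, 0, 0]
    - [0, 0, 0, 0, 0, 0]
    - [0, 0, 0, 0, 0, 0]
  fingers: 60

```text
t: 21.35
eef_pos: [0.5464, -0.3265, 0.1605]
eef_rot: [-3.141, -0.0, -1.451]
wrist_force: [0.8, 0.6, 0.1]
finger_gap: 0.053
grasp_force: 0.0
```

Run:
```python
from h import *
d=shot('scene','s9.png'); im=d['img'][190:290,240:400,::-1]
cv2.imwrite('pics/c9.png',cv2.resize(im,None,fx=5,fy=5,interpolation=cv2.INTER_CUBIC))
```

```text
(no output)
```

View pics/c9.png

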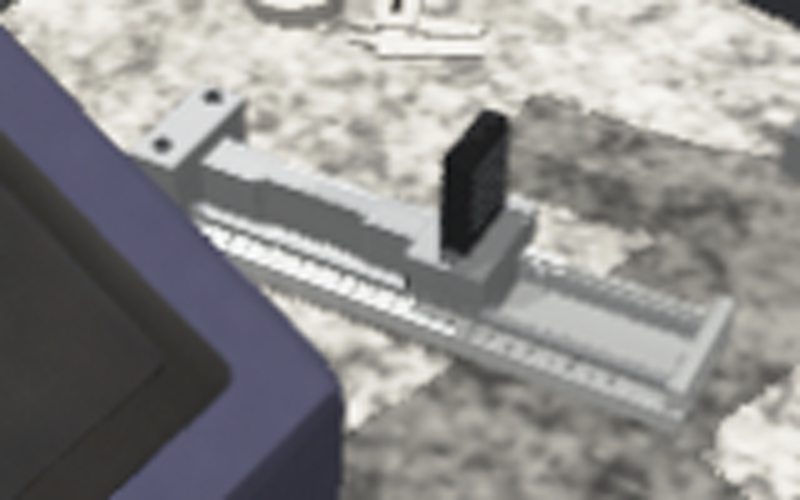

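The bar is flat and held between the anvil (200,170) and the stop (430,250), with no gap showing. The arm is clear, so I'm handing in.

```bash
python3 -c "
from rig import close_job; print(close_job())"
```

```text
the job is handed in; nothing more can be done
None
```

The job is handed in: the longer specimen lies flat in the channel, held between stop and anvil with no visible gap and the grip released; I never touched the shorter specimen, and no verdict came back.

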